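Wedge up a gluing stand

ROBOT

A 6-joint arm with a two-finger parallel gripper is mounted at the origin on the work surface. World frame = base frame: x ahead of the robot, y to its left, z up, the work surface at z = 0. Lengths are in m, angles in rad, forces in N, time in s.
With the tool pointing down it reaches from about 0.35 to 0.975 m from the base axis. Payload 7.1 kg.
Tool frame: the origin (TCP) lies midway between the tips of the shut fingers; the grasp point (between the pads) lies 19 mm behind it; z points along the fingers, y is the line along which they close (so a half turn about z gives the same grasp; the last joint's range is limited). The gripper opens to 88 mm and grips with 3 to 60 N. Pads are 20 mm wide; open, the fingers measure 115 mm over their backs; the gripper's body (75 mm by 178 mm) begins 61 mm behind the grasp point.
Start: joints at [1.194, 0.423, 1.63, -0, 1.089, -0.019], TCP at [0.219, 0.585, 0.223] pointing down, gripper open.
Joint ranges: [-3, 3], [-0.9, 2.11], [0.09, 2.58], [-1.31, 4.45], [0.11, 2.69], [-2.54, 2.54]. Speed limits (rad/s): [2.39, 2.39, 3.01, 3.14, 3.14, 3.14].

INTERFACE

Orientations are given as a unit quaternion [w, x, y, z].
In Python, from station import move_pose, movel, movej, command_gripper, wait, inverse_kinematics, read_camera, camera_info, MotionError, job_done, get_time, get_joint_pos, get_qvel, get_effort, get_tcp_pos, get_ee_rot, get_ft_force, get_ft_torque, get_grip_width, get_finger_force gives the robot as it stands. Calls block until the motion is done:
- move_pose(position, orientation): joint-space move of the TCP to a pose.
- movel(position, frame=None, v=0.15, until_force=None): straight line of the TCP; frame=None keeps the orientation; v is the mean speed in m/s. With until_force (N) it stops when the force on the tool has changed by that much, and returns True; else False.
- movej(angles): joint-space move.
- command_gripper(opening): opening from 0.0 (shut) to 1.0 (fully open); the grip force is fixed at half the most; returns when the fingers have stopped.
- wait(seconds).
- inverse_kinematics(position, orientation): joint angles nearest the present ones, or None.
- read_camera(name): name is "side" or "top" or "wrist"; returns the picture (420x560x3 uint8, red, green, blue); there is no depth.
- camera_info(name): a dict with "intrinsics" (3x3 intrinsics, pixels), "T" (4x4, takes a point from camera to world coordinates); the wrist camera has in their place "tool_from_camera" (4x4, takes a point from camera to tool coordinates, whose origin is the TCP and whose axes are the flange's). Camera axes: x right, y up, looking along -z (the intrinsics and any distortion apply to the point x, -y, -z); pixel columns grow to the right and rows downward; lengths in m; the calibration is good to about 2 mm. A picture is of the moment at which its call begins: read the wrist's pose just before it. camera_info takes no time and is no camera call.
A pose or a line that the arm cannot do raises MotionError and nothing moves.
- job_done(): hands the job in; it is judged then, once.
Readings, each from a call of its own:
- get_time(): time.
- get_joint_pos(): joint angles.
- get_qvel(): joint speeds.
- get_effort(): joint torques, N m.
- get_tcp_pos(): TCP position.
- get_ee_rot(): TCP orientation.
- get_ft_force(): force on the tool from outside, world axes, zero at the start.
- get_ft_torque(): the same for the moment, N m.
- get_grip_width(): opening from 0.0 (shut) to 1.0 (fully open).
- get_finger_force(): force on a finger pad.
Only numpy, scipy, OpenCV 4.12 (cv2) and the standard library are available. Lean on these libraries where they do the work, as an engineer would, in place of code of your own. Each camera call takes 0.05 s, during which the arm holds its last target. There are 200 camera calls.

TASK

On the sherd-gluing stand, first slide the transport lock by its black knob all the way to its end stop. Then take the wooden wedge and, keeping it flat on the base plate, push its thin end under the front edge of the hinged rest board until that edge just lifts off its rests, about 5 mm and never much more or the fresh glue joint opens; only the wedge may carry the board. Finish while still gripping the wedge there, do not let go, and leave the spacer block, the glue bottle and the loose sherd where they are.

Things in the scene. Friction and masses are not known exactly. Their poses are not given: they have to be found in the camera images.
- stand: Fixed gluing stand. Origin on the bench under the middle of the rest board's front edge; x level from that edge to the board's hinge (roughly away from the robot), y left along the edge, z up. Aluminium base plate, 8 mm thick (top at z = 8 mm): x -50 to 190, y -125 to 125 mm, with a narrower apron in front: x -150 to -50, y -55 to 55 mm. The wedge goes in along +x.
- mouth (a point): Centre of the mouth for the wedge, on the base plate's top under the board's edge (x = 0, y = 0, z = 8 mm of the stand). Two rubber rest pads 8 mm high (x -6 to 20, y 32 to 52 and -52 to -32 mm of the stand) leave it 64 mm wide and 8 mm high.
- cradle: Plywood rest board 160 x 110 x 12 mm with glued sherds on it, 0.4 to 0.85 kg, hinged to the stand at its far edge (origin on the hinge axis, at x = 160, z = 22 mm of the stand). Its near edge is a round steel bar of radius 6 mm along y, resting on the pads, underside 8 mm above the base plate. It swings up, falls back by its weight; lifting takes 2 to 4 N at the edge.
- edge (a point): Middle of the underside of the board's front edge bar. At rest at x = 0, y = 0, z = 16 mm of the stand's frame; its z there grows as the board lifts (wanted about 21 mm).
- lock (a joint): Transport lock, a slide along the stand's +y, in m: 0 = locked, its bar (60 mm along y, 12 mm thick, 9 to 20 mm above the bench) bars the mouth and its tongue lies over the board's edge; 0.080 = end stop, fully open. Starts at 0 to 0.012. Sliding takes about 2 N; it stays where it is left.
- lock_top (a point): Centre of the top of the lock's black knob, 56 mm above the bench, at x = -34 mm of the stand. The knob is 16 mm along x, 20 mm along y and 36 mm high (20 to 56 mm above the bench), free on both y sides. It moves with the lock along the stand's y (y = lock value).
- wedge: Loose wooden wedge 130 x 36 mm, 0.08 to 0.17 kg. Origin at the centre of its underside, x to the thin end, z up. The top rises straight from 2 mm high at the tip (x = 65 mm) to 24 mm at x = -35; then a grip block 42 mm high, 36 wide, x = -35 to -65 mm. Lies flat on the bench left or right of the stand, thin end within 0.5 rad of world +x.
- wedge_tip (a point): Middle of the wedge's thin end, at its underside (x = +65 mm of the wedge).
- wedge_grip (a point): Middle of the wedge's grip block, 30 mm above its underside (x = -50 mm of the wedge).
- spacer: Bystander: plain loose block of the same wood, 130 x 36 x 24 mm, no slope and no grip block, flat on the bench on the other side. Origin at the centre of its underside, x along its length.
- glue: Bystander: upright white glue bottle, 40 mm across, 85 mm high. Origin at the centre of its foot.
- shard: Bystander: loose flat brown-grey potsherd about 80 x 70 x 12 mm. Origin at the centre of its underside.
There are look-alikes about, which are no part of the job. What is shaped like the wedge but red or turquoise is not meant.

How it is judged:
On the way, in this order (a step that is already met when the one before it is completed fails the run):
1. the transport lock is slid to its end stop (value of joint lock above 0.076 m), for 0.2 s.
2. the wedge has just lifted the front edge of the board off its rests (z of edge in the frame of stand between 0.018 and 0.025 m and contact force between wedge and cradle above 0.4 N), for 0.2 s.
At the end, for the whole second after the job is handed in: Lock at its end stop (74 of 80 mm or more); the board's front edge held 2 to 9 mm off its rests by the wedge alone, robot and spacer not touching the board; wedge flat on the base plate (underside within 4 mm of it, tilt under 0.08 rad), still, and held by the fingers with over 3 N (all of step 2 and value of joint lock above 0.074 m and contact force between the fingers and wedge above 3 N and contact force between each of the arm, the fingers and cradle below 0.5 N and contact force between spacer and cradle below 0.2 N and z of wedge in the frame of stand between 0.005 and 0.012 m and angle between wedge's own z axis and vertical below 0.08 rad and linear speed of wedge below 0.02 m/s and angular speed of cradle below 0.1 rad/s); the arm keeps its last pose, push and grip.
It fails at once if the board is raised while the lock is still on (z of edge in the frame of stand above 0.0185 m and value of joint lock below 0.07 m).
It fails at once if the board's edge is raised more than 14 mm off its rests (z of edge in the frame of stand above 0.03 m).
It fails at once if the spacer block, glue bottle or loose sherd is shifted more than 3 cm, or the bottle knocked over (distance of any of spacer, glue, shard from where it was at the start of the episode above 0.03 m or angle between glue's own z axis and vertical above 0.5 rad).
It also fails if it takes over 48 s, if anything falls off the work surface, if the arm or the gripper's body presses on something with over 40 N, if the wrist force passes 120 N, or if a joint passes its speed limit or range.

## Working session

There is one attempt and no reset: what is moved stays moved. The work goes in short steps, each a Python script; the robot and the scene stay as the last script left them, time stands still between calls to the robot, and variables do not carry over. Pictures are saved under pics/ and viewed, at most 10 in all, crops included, and the job is handed in when it is done.

```bash
ls; mkdir -p pics
python3 - <<'E'
from station import *
import cv2
for n in ("top","side"):
    cv2.imwrite(f"pics/{n}0.png",read_camera(n)[:,:,::-1]); c=camera_info(n); print(n,c)
print(camera_info("wrist"),get_time())
E
```

```text
pics
top {'intrinsics': array([[503.25675216,   0.        , 277.40181412],
       [  0.        , 503.25675216, 206.94055173],
       [  0.        ,   0.        ,   1.        ]]), 'T': array([[ 0.01288736,  0.99821516, -0.05831307,  0.44994784],
       [-0.99957342,  0.01438956,  0.02541481,  0.05676613],
       [ 0.02620855,  0.05796066,  0.99797479,  1.29588068],
       [ 0.        ,  0.        ,  0.        ,  1.        ]])}
side {'intrinsics': array([[536.43742367,   0.        , 269.87366866],
       [  0.        , 536.43742367, 215.17138743],
       [  0.        ,   0.        ,   1.        ]]), 'T': array([[ 0.87094249,  0.3661369 , -0.32772389,  0.10609713],
       [-0.49120261,  0.66687703, -0.5603526 , -0.69332708],
       [ 0.01338577,  0.64901371,  0.76065894,  1.0360622 ],
       [ 0.        ,  0.        ,  0.        ,  1.        ]])}
{'intrinsics': array([[309.84828519,   0.        , 279.34421036],
       [  0.        , 309.84828519, 210.08399197],
       [  0.        ,   0.        ,   1.        ]]), 'tool_from_camera': array([[ 4.98704811e-04,  9.56526602e-01,  2.91644664e-01,
         8.03945133e-02],
       [ 9.99999817e-01, -5.76983408e-04,  1.82397505e-04,
         1.11310379e-03],
       [ 3.42742198e-04,  2.91644520e-01, -9.56526715e-01,
        -1.61372546e-01],
       [ 0.00000000e+00,  0.00000000e+00,  0.00000000e+00,
         1.00000000e+00]])} 0.1
```

View pics/top0.png

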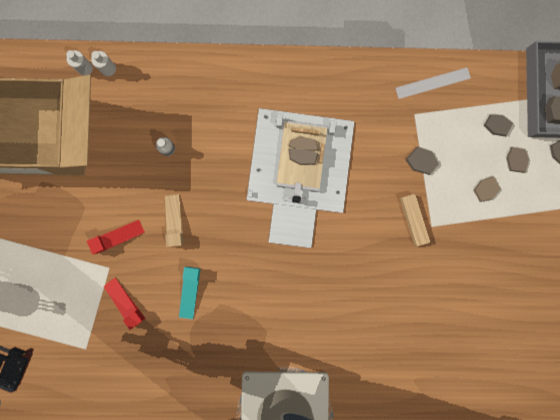

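View pics/side0.png

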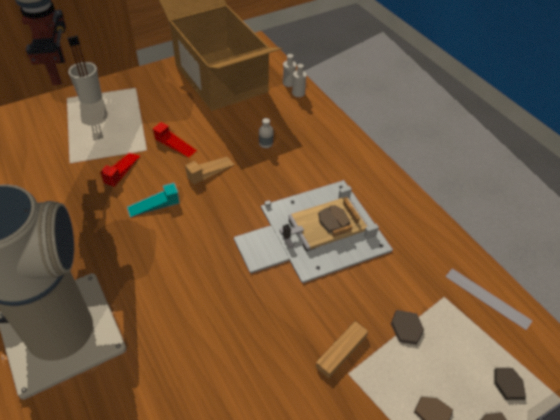

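The top view shows these candidates:
- Bare-wood pieces at (173,220) and (415,220).
- Red wedges at (116,237) and (125,303), and a turquoise wedge at (189,293).

The piece at (173,220) fits the wedge: it is bare wood with a grip block at its lower end (173,240) and the thin end towards +x. The piece at (415,220) is a plain block, so it is the spacer. The stand is at about (300,165), its knob at (297,199), and the bottle at (165,146). Next I'll confirm with a crop and measure.

```bash
cat > h.py <<'E'
import numpy as np, cv2
from station import *
def ray(cam,px,z,T=None,K=None):
    c=camera_info(cam); K=c["intrinsics"]; T=c["T"] if T is None else T
    px=np.atleast_2d(np.asarray(px,float)); d=np.c_[(px[:,0]-K[0,2])/K[0,0],-(px[:,1]-K[1,2])/K[1,1],-np.ones(len(px))]@T[:3,:3].T
    o=T[:3,3]; return o+d*((z-o[2])/d[:,2])[:,None]
def proj(cam,P,T=None):
    c=camera_info(cam); K=c["intrinsics"]; T=c["T"] if T is None else T
    q=(np.atleast_2d(P)-T[:3,3])@T[:3,:3]; return np.c_[K[0,0]*q[:,0]/-q[:,2]+K[0,2],-K[1,1]*q[:,1]/-q[:,2]+K[1,2]]
E
python3 - <<'E'
from h import *
im=cv2.imread("pics/top0.png"); hsv=cv2.cvtColor(im,cv2.COLOR_BGR2HSV)
print("wedge px",hsv[205:240:8,173].tolist(),"bench",hsv[205:240:8,215].tolist(),"plate",hsv[190,270],hsv[230,290])
m=((hsv[...,1]<60)&(hsv[...,2]>120)).astype(np.uint8); m[:100]=0;m[255:]=0;m[:,:235]=0;m[:,365:]=0
m=cv2.morphologyEx(m,cv2.MORPH_OPEN,np.ones((3,3)))
c=max(cv2.findContours(m,0,2)[0],key=cv2.contourArea)
ap=cv2.approxPolyDP(c,4,True)[:,0]; print(ap.tolist())
a=cv2.resize(im[185:255,140:210],None,fx=5,fy=5,interpolation=2); b=cv2.resize(im[185:255,380:450],None,fx=5,fy=5,interpolation=2)
cv2.imwrite("pics/crop.png",np.hstack([a,b]))
E
```

```text
wedge px [[17, 96, 200], [17, 96, 199], [17, 98, 195], [17, 97, 197], [17, 97, 199]] bench [[14, 133, 171], [15, 133, 172], [14, 133, 172], [14, 134, 171], [14, 136, 165]] plate [ 35   7 205] [ 34   9 206]
[[259, 109], [247, 199], [273, 204], [269, 242], [310, 247], [315, 210], [343, 210], [353, 121]]
```

View pics/crop.png

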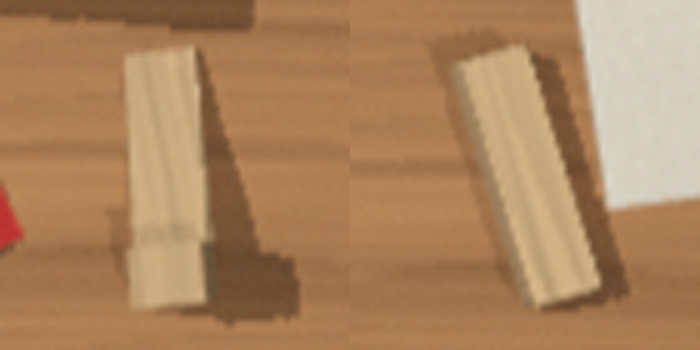

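The enlarged crop confirms it. The left piece (173,220) has the grip block at its lower end and is the wedge, with its thin end at rows ~195, columns 165 to 179. The right piece is the plain spacer.

```bash
cat >> h.py <<'E'
from scipy.spatial.transform import Rotation as R
def quat(a):  # tool down, tool x along heading a
    c,s=np.cos(a),np.sin(a); q=R.from_matrix(np.array([[c,s,0],[s,-c,0],[0,0,-1]])).as_quat(); return np.r_[q[3],q[:3]]
def fit(loc,w):  # rigid 2D
    a,b=np.array(loc,float),np.array(w,float); am,bm=a.mean(0),b.mean(0); A,B=a-am,b-bm
    t=np.arctan2((A[:,0]*B[:,1]-A[:,1]*B[:,0]).sum(),(A*B).sum()); M=np.array([[np.cos(t),-np.sin(t)],[np.sin(t),np.cos(t)]])
    o=bm-M@am; return o,t,np.abs(a@M.T+o-b).max()
def wristT():
    p,q=np.array(get_tcp_pos()),np.array(get_ee_rot()); T=np.eye(4); T[:3,:3]=R.from_quat(np.r_[q[1:],q[0]]).as_matrix(); T[:3,3]=p
    return T@camera_info("wrist")["tool_from_camera"]
SL=[(190,125),(-50,125),(-50,55),(-150,55),(-150,-55),(-50,-55),(-50,-125),(190,-125)]
SL=np.array(SL)/1000
E
python3 - <<'E'
from h import *
P=ray("top",[[259,109],[247,199],[273,204],[269,242.5],[310,247],[315,210],[343.5,210],[353.5,121]],.008)[:,:2]
o,t,e=fit(SL,P);print("stand",o,t,e)
c,s=np.cos(t),np.sin(t)
print("knob",ray("top",[[297,199]],.056), o+np.array([[c,-s],[s,c]])@[-.034,0])
print("wedge tip", ray("top",[[172.2,195]],.002),"grip top",ray("top",[[174,240]],.042))
print(get_ee_rot(),quat(0))
E
```

```text
stand [ 0.57789344 -0.02594296] -0.1129378638702906 0.005645005810469339
knob [[ 0.54276728 -0.02304349  0.056     ]] [ 0.54411004 -0.02211123]
wedge tip [[0.55234402 0.29419079 0.002     ]] grip top [[0.43761204 0.2796355  0.042     ]]
[-1.33342237e-04  1.77942735e-01  9.84040612e-01 -6.62919498e-04] [0. 1. 0. 0.]
```

Run:
```python
from h import *
t=-.113;o=np.array([.578,-.026])
a=t+np.pi
move_pose([.47,.275,.20],quat(np.pi+.1)); wait(.3)
T=wristT(); np.save("Tw.npy",T); cv2.imwrite("pics/w_wedge.png",read_camera("wrist")[:,:,::-1])
move_pose([.50,-.017,.20],quat(a)); wait(.3)
T=wristT(); np.save("Ts.npy",T); cv2.imwrite("pics/w_stand.png",read_camera("wrist")[:,:,::-1])
print(get_time(),get_joint_pos())
```

```text
3.4083 [-5.64982142e-02  2.71541227e-01  1.92049885e+00  4.32072624e-05
  9.49558609e-01 -1.51552103e+00]
```

View pics/w_wedge.png

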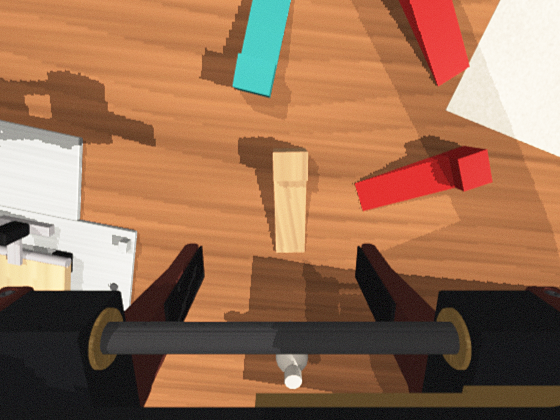

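View pics/w_stand.png

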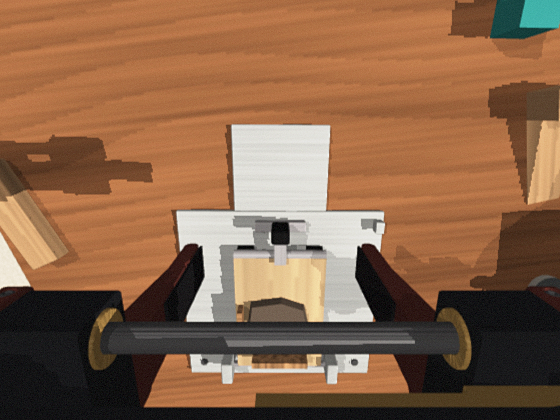

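The wedge view shows the tip edge at about (274..305, 252) and the grip block at about (273..308, 151..185). The stand view shows the apron's near corners at (232,125) and (330,125), its roots near row 211, and the knob at (280,232). I'll refine these with masks.

Run:
```python
from h import *
def poly(f,cond,box,eps):
    im=cv2.imread(f); h=cv2.cvtColor(im,cv2.COLOR_BGR2HSV).astype(int); m=cond(h).astype(np.uint8)
    k=np.zeros_like(m); x0,y0,x1,y1=box; k[y0:y1,x0:x1]=m[y0:y1,x0:x1]
    c=max(cv2.findContours(k,0,2)[0],key=cv2.contourArea); return cv2.approxPolyDP(c,eps,True)[:,0]
im=cv2.imread("pics/w_wedge.png"); h=cv2.cvtColor(im,cv2.COLOR_BGR2HSV); print(h[230,290],h[165,290],h[152,290],h[230,350])
pw=poly("pics/w_wedge.png",lambda h:(h[...,1]<135)&(h[...,2]>150),(255,140,325,260),3); print("wedge",pw.tolist())
ps=poly("pics/w_stand.png",lambda h:(h[...,1]<50)&(h[...,2]>120),(150,110,400,240),3); print("stand",ps.tolist())
pk=poly("pics/w_stand.png",lambda h:h[...,2]<70,(255,215,305,250),2); print("knob",pk.tolist())
```

```text
[ 19 101 241] [ 18 104 242] [ 15 117 232] [ 13 152 212]
wedge [[273, 152], [276, 252], [303, 252], [307, 151]]
stand [[176, 211], [179, 239], [270, 239], [271, 223], [255, 223], [255, 219], [303, 219], [304, 222], [289, 222], [290, 239], [380, 239], [383, 222], [377, 222], [376, 231], [372, 229], [374, 218], [383, 219], [382, 211], [325, 210], [329, 125], [231, 125], [234, 210]]
knob [[273, 222], [272, 243], [288, 243], [287, 222]]
```

Run:
```python
from h import *
Ts,Tw=np.load("Ts.npy"),np.load("Tw.npy")
# image-left = -y side
px=[[176,211],[234,210.5],[231,125],[329.5,125],[326,210.5],[383,211]]
lo=np.array([(-50,-125),(-50,-55),(-150,-55),(-150,55),(-50,55),(-50,125)])/1000
P=ray("wrist",px,.008,Ts)[:,:2]; o,t,e=fit(lo,P); print("stand wrist",o,t,e)
M=np.array([[np.cos(t),-np.sin(t)],[np.sin(t),np.cos(t)]])
Pt=ray("top",[[259,109],[247,199],[273,204],[269,242.5],[310,247],[315,210],[343.5,210],[353.5,121]],.008)[:,:2]
print("top res",np.round(1000*((Pt-o)@M-SL)).tolist())
k=ray("wrist",[[273,222.5],[287.5,222.5],[288,243],[272,243]],.056,Ts)[:,:2]
print("knob stand mm",np.round(1000*(k-o)@M,1).tolist())
for z in (0,.042): b=ray("wrist",[[273,152],[307.5,151]],z,Tw)[:,:2]; print(z,b)
tip=ray("wrist",[[275.5,252.5],[304,252.5]],.002,Tw)[:,:2]; print(tip, np.linalg.norm(tip[0]-tip[1]))
b0=ray("wrist",[[290.2,151.5]],0,Tw)[0,:2]; tm=tip.mean(0); print("len0",np.linalg.norm(tm-b0), "head",np.arctan2(*(tm-b0)[::-1]))
b0=ray("wrist",[[290.2,151.5]],.042,Tw)[0,:2];print("len42",np.linalg.norm(tm-b0), "head",np.arctan2(*(tm-b0)[::-1]),b0,tm)
print(Tw[:3,3])
```

```text
stand wrist [ 0.57860114 -0.02337353] -0.11215186104591637 0.0019078689552905481
top res [[-2.0, -5.0], [2.0, -4.0], [-2.0, -2.0], [-1.0, -4.0], [0.0, 1.0], [-4.0, -1.0], [5.0, -4.0], [-1.0, -2.0]]
knob stand mm [[-52.4, -7.2], [-52.4, 7.9], [-29.3, 8.7], [-29.3, -8.4]]
0 [[0.43080945 0.26515985]
 [0.42564753 0.30459686]]
0.042 [[0.42609009 0.26556861]
 [0.42152812 0.30042204]]
[[0.5554333  0.28030915]
 [0.5517698  0.31617782]] 0.0360552697988802
len0 0.12608394795099379 head 0.10657861444377087
len42 0.13068597253564027 head 0.11726630204118334 [0.4238131  0.28295353] [0.55360155 0.29824349]
[0.39020431 0.26867685 0.36136582]
```

```bash
cat >> h.py <<'E'
o=np.array([.5786,-.0234]); t=-.112; M=np.array([[np.cos(t),-np.sin(t)],[np.sin(t),np.cos(t)]])
def S(x,y,z): return list(o+M@[x,y])+[z]
def inS(p): return np.r_[(np.array(p[:2])-o)@M,p[2]]
E
python3 - <<'E'
from h import *
command_gripper(0.0)
move_pose(S(-.035,-.05,.10),quat(t+np.pi))
print(movel(S(-.035,-.05,.034),until_force=10), get_time())
r=movel(S(-.035,.095,.034),v=.06,until_force=12); wait(.2)
print(r,inS(get_tcp_pos()),get_ft_force(),get_time())
p=get_tcp_pos(); movel(list(p[:2])+[.15])
move_pose(S(-.1,-.017,.20),quat(t+np.pi)); 
cv2.imwrite("pics/w2.png",read_camera("wrist")[:,:,::-1]); print(get_time())
E
```

```text
False 5.8917
True [-0.03486848  0.05969772  0.03400391] [-0.15135194 -8.22453073  3.20245323] 7.7583
9.2583
```

View pics/w2.png

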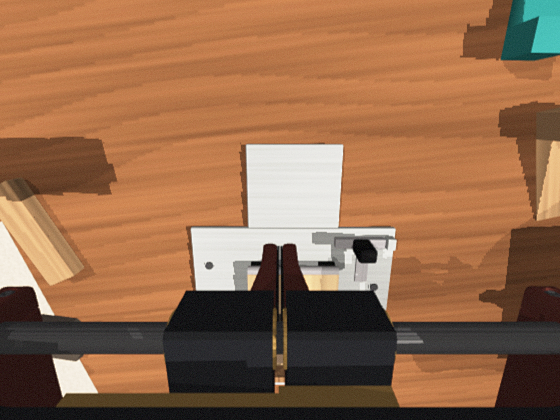

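The picture shows the knob at about (365,250), near the right end of its track, and the mouth in front of the board clear. The push ended in a firm stop at over 12 N. I'll check the position numerically and grasp the wedge.

Run:
```python
from h import *
T=wristT(); im=cv2.imread("pics/w2.png"); m=(im.max(2)<70).astype(np.uint8); m[:,:335]=0;m[:,395:]=0;m[:225]=0;m[268:]=0
c=max(cv2.findContours(m,0,2)[0],key=cv2.contourArea); pp=cv2.approxPolyDP(c,2,True)[:,0]; print(pp.tolist())
for L in (.07,.08): print(L,proj("wrist",[S(x,y+L,z) for x,y,z in [(-.042,-.01,.056),(-.026,-.01,.056),(-.026,.01,.056),(-.042,.01,.056),(-.042,.01,.02),(-.042,-.01,.02)]],T).round().tolist())
h=.117; g=np.array([.5536,.2982])-.115*np.array([np.cos(h),np.sin(h)])
q=quat(h+np.pi)
command_gripper(.7)
move_pose(list(g)+[.12],q)
print(movel(list(g)+[.0115],v=.1,until_force=8),get_tcp_pos())
command_gripper(0.0); wait(.2)
print("w",get_grip_width(),get_finger_force(),get_time())
movel(list(g)+[.0515],v=.1); wait(.1)
print(get_grip_width(),get_finger_force(),get_ft_force())
Tw=wristT(); np.save("Tg.npy",Tw); cv2.imwrite("pics/w3.png",read_camera("wrist")[:,:,::-1]); print(get_time())
```

```text
[[354, 239], [352, 247], [358, 260], [374, 262], [376, 251], [367, 239]]
0.07 [[350.0, 250.0], [349.0, 264.0], [368.0, 264.0], [369.0, 250.0], [360.0, 238.0], [344.0, 238.0]]
0.08 [[360.0, 250.0], [358.0, 264.0], [377.0, 264.0], [378.0, 250.0], [369.0, 238.0], [352.0, 238.0]]
False [0.43978066 0.28499185 0.01200539]
w 0.413880158958103 29.944653511047363 13.4833
0.4101457424230479 29.94448810815811 [ 0.37821048  0.48411012 -0.92254877]
14.1833
```

View pics/w3.png

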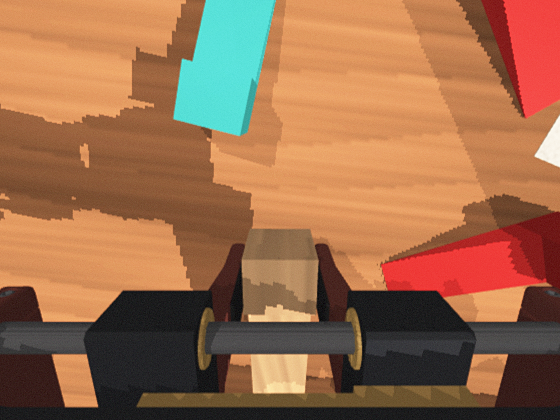

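The wedge is held square in the fingers, with its tip edge at about (250..305, 393). The knob outline matches a lock value of about 0.08. Next I'll carry the wedge to the apron and set it down.

Run:
```python
from h import *
T=np.load("Tg.npy"); im=cv2.imread("pics/w3.png"); m=((cv2.cvtColor(im,cv2.COLOR_BGR2HSV)[...,1]<125)&(im[...,2]>150)).astype(np.uint8); m[:320]=0;m[:,:235]=0;m[:,320:]=0;m[402:]=0
c=max(cv2.findContours(m,0,2)[0],key=cv2.contourArea); pp=cv2.approxPolyDP(c,3,True)[:,0]; print(pp.tolist())
p=np.array(get_tcp_pos()); h=.117; u=np.array([np.cos(h),np.sin(h)]); n=np.array([-u[1],u[0]])
lo=pp[pp[:,1]>380]
w=ray("wrist",lo,p[2]-.012+.002,T)[:,:2]-p[:2]; print("tip rel fwd,left",(np.c_[w@u,w@n]*1000).round(1).tolist())
movel([p[0],p[1],.12])
q=quat(t+np.pi)
move_pose(S(-.148,0,.10),q)
movel(S(-.148,0,.03),v=.12)
r=movel(S(-.148,0,.016),v=.03,until_force=3); wait(.2)
print(r,inS(get_tcp_pos()),get_ft_force(),get_grip_width(),get_time())
```

```text
[[251, 354], [253, 392], [304, 391], [307, 354]]
tip rel fwd,left [[106.3, -17.4], [105.4, 18.5]]
True [-1.47823596e-01  1.43335790e-05  1.90666311e-02] [ 0.29816678 -0.28395368 -0.12395216] 0.4069247353016679 17.2583
```

Run:
```python
from h import *
z=get_tcp_pos()[2]
for x in (-.10,-.086,-.080,-.074,-.068,-.0656):
    movel(S(x,0,z),v=.05); wait(.1)
    print(x,inS(get_tcp_pos()).round(4),(M.T@get_ft_force()[:2]).round(2),round(get_ft_force()[2],2),round(get_grip_width(),3))
cv2.imwrite("pics/w4.png",read_camera("side")[:,:,::-1])
cv2.imwrite("pics/side1.png",cv2.resize(cv2.imread("pics/w4.png")[150:300,220:420],None,fx=4,fy=4,interpolation=2))
print(get_time(),get_finger_force())
```

```text
-0.1 [-0.0998  0.      0.0191] [ 0.01 -0.83] 0.42 0.406
-0.086 [-0.0854  0.      0.0191] [ 1.56 -0.4 ] -2.4 0.412
-0.08 [-0.0818 -0.      0.0189] [-4.68  1.16] 5.8 0.411
-0.074 [-0.0751 -0.      0.0188] [-5.14 -0.33] 2.76 0.411
-0.068 [-0.0679 -0.      0.0188] [-1.21  0.87] -3.51 0.41
-0.0656 [-0.0655 -0.      0.0189] [-1.77 -0.05] -3.6 0.408
20.5 29.999371469020844
```

View pics/side1.png

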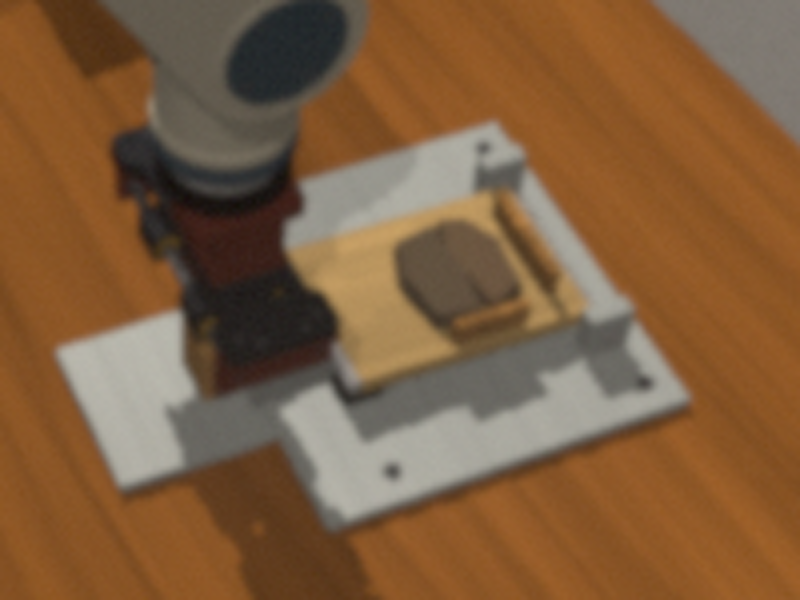

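The side view shows the wedge's grip block in the fingers at crop (205,365) and the board edge bar at crop (345,365). The gripper is clear of the board. I'll measure the lift from the pixel shift of the board and the averaged forces.

Run:
```python
from h import *
F=[];I=[]
for _ in range(12):
    F.append(get_ft_force()); I.append(read_camera("side").astype(float))
F=np.array(F);f=F.mean(0); print("F stand",M.T@f[:2],f[2],"std",F.std(0))
a=cv2.cvtColor(cv2.imread("pics/side0.png"),cv2.COLOR_BGR2GRAY); b=cv2.cvtColor(np.mean(I,0).astype(np.uint8),cv2.COLOR_RGB2GRAY)
P=[S(.005,-.055,.024),S(.08,0,.045),S(.11,-.02,.045),S(.08,-.02,.045),S(.16,-.08,.022),S(.05,-.055,.028)]
px=proj("side",P).astype(np.float32)
for i in (9,13,17):
    n,st,er=cv2.calcOpticalFlowPyrLK(a,b,px[:,None],None,winSize=(i,i),maxLevel=0); print(i,(n[:,0]-px).round(2).tolist())
print("px per 5mm at edge",(proj("side",[S(0,-.055,.027)])-proj("side",[S(0,-.055,.022)])).round(2))
print(px.round().tolist(),get_time(),inS(get_tcp_pos()))
```

```text
F stand [-1.64666748 -0.29210926] -4.17530896447537 std [0.49560462 0.5393669  0.60915682]
9 [[0.25999999046325684, -1.0], [1.3300000429153442, -0.25], [0.14000000059604645, -0.6100000143051147], [-1.25, -1.9900000095367432], [-0.009999999776482582, 0.0], [0.05999999865889549, -0.8600000143051147]]
13 [[-0.10999999940395355, -0.8600000143051147], [0.6899999976158142, -1.090000033378601], [0.09000000357627869, -0.4699999988079071], [-0.3499999940395355, -1.7999999523162842], [-0.019999999552965164, 0.009999999776482582], [0.23000000417232513, -0.9100000262260437]]
17 [[-0.15000000596046448, -0.8700000047683716], [0.41999998688697815, -0.9100000262260437], [0.05999999865889549, -0.5400000214576721], [0.20999999344348907, -0.9800000190734863], [-0.0, 0.0], [0.27000001072883606, -0.949999988079071]]
px per 5mm at edge [[ 0.14 -1.28]]
[[310.0, 247.0], [329.0, 215.0], [343.0, 218.0], [332.0, 221.0], [372.0, 235.0], [327.0, 240.0]] 21.1 [-6.55749321e-02 -1.31231492e-05  1.90934482e-02]
```

```bash
python3 -c "
from station import *
wait(.3); print(get_finger_force(),get_tcp_pos()); print(job_done())"
```

```text
29.99941885471344 [ 0.5134516  -0.01608014  0.01907212]
the job is handed in; nothing more can be done
None
```

I handed the job in at about 21.5 s of the 48 s; no verdict came back. The lock is at its end stop, and the board edge is up an estimated 4–5 mm on the wedge alone (pixel shift in the side view plus wedge geometry). The wedge is still gripped at about 30 N, and I saw no contact with the spacer, bottle or sherd.

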